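# Unhang the supply module from its rail and park it in the rack

## Task

Take the power supply module, the deepest of the three, off the mounting rail by swinging its lower end out and up and then lifting its lip off the rail; stand it upright on the black mat and let go of it. Then take it anew, as the empty bay of the plywood rack leaves no room for fingers at its sides, and park it there without letting it drop: standing flat, wholly between the partitions, with its lip toward the rack's low cross bar. Leave the other modules as they are.

Things in the scene. Friction and masses are not known exactly. Their poses are not given: they have to be found in the camera images.
- supply: closed grey box 44 wide (y), 46 deep (x), 84 tall (z), some 200-340 g, round dark grille on top; hangs in any of three places on the rail, the deepest. Origin: centre of underside. +z up hung or standing; +x to its back: front face x=-23, back face x=+23 mm. On the rail its back is closed off: grip it by its sides. Off the rail, front face to lip's outer face is 59.5 mm, grippable at z 73-84
- supply_lip (a point): middle of the lip's lower edge (x=34.75, y=0, z=73 mm of the supply). A bridge 34 wide, z=79-84, reaches from the back face to x=36.5; from its end the lip, x=33-36.5, hangs down to z=73 (a step at its root, z=76.5-79, begins at x=30.6). Hung, the bridge rests on the rail's top with the lip behind the rail
- supply_lug (a point): tip of the lug on the supply's back face (x=35, y=0, z=34 mm; 34 wide, z=30-38). Hung, it reaches under the rail's lower edge with 2 mm play, so the module cannot go straight up or out until the lug has swung out in front of the rail
- supply_pivot (a point): supply's x=29, y=0, z=79 mm, hung on the rail's top rear edge. Turn the supply about the y axis here, lower end to the front and up, by 0.35 to 0.45 rad: the lug is free from 0.33, the lip jams from 0.5. Then lift, still tilted: the lip clears the rail after some 10 mm. Only gravity holds it; it hangs with some 1.5 mm play and may lean a few hundredths of a rad
- stand: fixed rail stand 352 wide. Origin: on the table below the rail's front face, mid-width; rail along y, faces -x (the robot). Rail: x=0-6, z=90-125 mm. Behind it a channel 11 wide for the lips, closed by a rear wall x=17-21, top z=135. End plates at y=+-173, top z=135. Modules hang at y=-110, 0, +110 in any order, tops at z=130
- wide: hung neighbour, leave alone: grey module 66 wide, 32 deep, 62 tall. Origin: in the plane of its underside, mid-width, 23 mm in front of its back face
- slim: hung neighbour, leave alone: grey module 26 wide, 36 deep, 74 tall. Origin: in the plane of its underside, mid-width, 23 mm in front of its back face
- mat: fixed black rubber mat, 130 (x) by 120 (y), 3 thick, flat on the table. Origin: centre of its underside
- bays: fixed plywood rack of two bays: base 6 thick, three partitions 6 thick, 64 long (x=-32 to 32), tops at z=104 mm. Each bay is 52 wide, open front (-x, robot side) and back: no room for fingers at a module's sides. Low cross bar, 18 tall, at the back, x=61.5-67.5. Origin: middle of the partitions, on the table
- empty_bay (a point): middle of the empty bay's floor (y=+29 mm of the rack, 6 mm above the table), axes as the rack's: where the supply's origin goes
- parked: module 40 wide, 40 deep, 70 tall, in the other bay (y=-29 mm of the rack), leave alone. Origin: in the plane of its underside, mid-width, 23 mm in front of its back face
Things that resemble listed ones, but are neither listed nor needed, are in the scene too. What is shaped like the supply but blue or orange is not meant.

How it is judged:
On the way, in this order (a step that is already met when the one before it is completed fails the run):
1. the supply's lower end is swung up by more than 0.2 rad while its lip is still behind the rail (angle between supply's own z axis and vertical above 0.2 rad and z of supply_lip in the frame of stand below 0.125 m and x of supply_lip in the frame of stand above 0.004 m), for 0.05 s.
2. the supply stands upright on the mat, let go (angle between supply's own z axis and vertical below 0.06 rad and z of supply in the frame of mat below 0.006 m and x of supply in the frame of mat between -0.07 and 0.07 m and y of supply in the frame of mat between -0.065 and 0.065 m and contact force between the fingers and supply below 0.05 N), for 0.2 s.
At the end, for the whole second after the job is handed in: The supply stands at rest, upright within 0.05 rad, on the floor of the empty bay (within 4 mm), between the partitions, its origin within 15 mm of the bay's middle along the bay and 7 mm across, lip toward the cross bar; the three other modules are within 15 mm of where they were (x of supply in the frame of empty_bay between -0.015 and 0.015 m and y of supply in the frame of empty_bay between -0.007 and 0.007 m and z of supply in the frame of empty_bay below 0.004 m and x of supply_lip in the frame of empty_bay above 0.01 m and angle between supply's own z axis and vertical below 0.05 rad and linear speed of supply below 0.02 m/s and distance of each of wide, slim, parked from where it was at the start of the episode below 0.015 m); the robot touches nothing.
It fails at once if the supply is dropped (it falls free, faster than 0.6 m/s) (linear speed of supply above 0.6 m/s and contact force between the fingers and supply below 0.05 N).
It fails at once if another module is moved by more than 15 mm (distance of any of wide, slim, parked from where it was at the start of the episode above 0.015 m).
It also fails if it takes over 64 s, if anything falls off the work surface, if the arm or the gripper's body presses on something with over 40 N, if the wrist force passes 120 N, or if a joint passes its speed limit or range.

## Robot

A 7-joint arm with a two-finger parallel gripper is mounted at the origin on the work surface. World frame = base frame: x ahead of the robot, y to its left, z up, the work surface at z = 0. Lengths are in m, angles in rad, forces in N, time in s.
With the tool pointing down it reaches from about 0.4 to 0.85 m from the base axis. Payload 10.4 kg.
Tool frame: the origin (TCP) lies at the very end of the fingers, on their centre line; the grasp point (between the pads) lies 19 mm behind it; z points along the fingers, y is the line along which they close (so a half turn about z gives the same grasp; the last joint's range is limited). The gripper opens to 85 mm and grips with 20 to 120 N. Pads are 22 mm wide; open, the fingers measure 114 mm over their backs; the gripper's body (76 mm by 85 mm) begins 54 mm behind the grasp point. The pads swing forward as they close: fully open they stand 13 mm farther back than shut.
Start: joints at [-1.331, 0.332, -0.065, 1.46, 0.022, 1.35, -0.088], TCP at [0.162, 0.604, 0.231] pointing down, gripper open.
Joint ranges: [-2.6, 2.6], [-0.5, 2.12], [-1.47, 1.34], [0.16, 2.42], [-1.27, 4.41], [0.06, 2.06], [-2.6, 2.6]. Speed limits (rad/s): [2.22, 2.22, 2.79, 2.79, 3.14, 3.14, 3.14].

## Interface

Orientations are given as a unit quaternion [x, y, z, w].
In Python, from workcell import manip, optics gives the robot as it stands.
- The arm moves only by the tool jog_arm, never from a script. Its arguments are lists of equal length, an entry for each row: "dr": the turn, a rotation vector about the tool's x, y, z normalised to -1 to 1, where 1 is 4 degrees, a list of three; "translation": the shift along the tool's x, y, z normalised to -1 to 1, where 1 is 0.025 m, a list of three; "jaw": the opening, from 0 (shut) to 1 (fully open). A call has 1 to 10 rows; each row shifts and turns the commanded pose from where the row before left it, along the tool's axes as they then stand; what a row does not reach is not made up. A row lasts 1/10 s, in which the tool goes at most 50 mm and 8.59 degrees, less where a joint would pass 70% of its speed; a pose out of reach is approached as far as the arm can. A call with a number of a shift or a turn outside -1 to 1 is refused whole. A call with a gripper value outside its range is refused whole. The fingers move at their own pace and stop on an object; "squeeze" is the grip in N (left out, the last holds). Time passes only in rows, so rows that do not move let the fingers close. It gives the time, the measured TCP pose, the force, the opening and the grip force at its end, in the units of the state.
- manip.get_obs(): the state, without advancing time (a new reading comes with each control period).
- optics.camera(name): name is "scene" or "side" or "wrist"; returns a dict with "color" (480x640x3 uint8, red, green, blue), "mtx" (3x3 intrinsics, pixels), "R" (3x3) and "t" (3): a world point X has camera coordinates R X + t. Camera axes: x right, y down, z forward; pixel columns grow to the right and rows downward; lengths in m; the calibration is good to about 2 mm. A picture is of the moment at which its call begins. There is no depth.
- manip.hand_in(): hands the job in; it is judged then, once.
The state is a dict: "clock": time; "joint_pos": joint angles; "joint_velocities": joint speeds; "tau": joint torques, N m; "position": TCP position; "ee_rot": TCP orientation; "ft_force": force on the tool from outside, world axes, zero at the start; "torque": the same for the moment, N m; "grip_width": opening from 0.0 (shut) to 1.0 (fully open); "grasp_force": force on a finger pad.
Only numpy, scipy, OpenCV 4.12 (cv2) and the standard library are available. Lean on these libraries where they do the work, as an engineer would, in place of code of your own. Each camera call takes 0.05 s, during which the arm holds its last target. There are 200 camera calls.

## Working session

There is one attempt and no reset: what is moved stays moved. The work goes in short steps, Python scripts to look and compute and a tool call to move; the robot and the scene stay as the last step left them, time stands still between calls to the robot, and variables do not carry over. Pictures are saved under pics/ and viewed, at most 10 in all, crops included, and the job is handed in when it is done.

Besides the shell and the picture viewer there is one more tool, called after "Emit:" as name(argument=value, ...) on one line, values as JSON. jog_arm: Moves the arm, as the interface text tells. Scaled input: -1 to 1 covers 0.025 m each way for a shift and 4 degrees each way for a turn. Its arguments: {"type":"object","properties":{"dr":{"type":"array","items":{"type":"array","items":{"type":"number"}}},"translation":{"type":"array","items":{"type":"array","items":{"type":"number"}}},"jaw":{"type":"array","items":{"type":"number"}},"squeeze":{"type":"number"}},"required":["dr","translation","jaw"]}

```bash
mkdir -p pics; ls; python3 - <<'E'
from workcell import manip, optics
import cv2, numpy as np
o=manip.get_obs()
print({k:np.round(v,3) for k,v in o.items()})
for n in ["scene","side","wrist"]:
    c=optics.camera(n); cv2.imwrite(f"pics/{n}0.png",c["color"][...,::-1]); np.savez(f"pics/{n}0.npz",**c)
    print(n,np.round(c["mtx"],1).tolist(),np.round(-c["R"].T@c["t"],3),np.round(c["R"],2).tolist())
E
```

```text
pics
{'clock': np.float64(0.0), 'joint_pos': array([-1.331,  0.333, -0.065,  1.461,  0.022,  1.35 , -0.088]), 'joint_velocities': array([ 0.   ,  0.001, -0.001, -0.001,  0.   ,  0.   , -0.001]), 'tau': array([ 0.0000e+00, -6.2544e+01,  4.9000e-02, -3.9162e+01,  1.6000e-02,
        1.0000e-02, -0.0000e+00]), 'position': array([0.162, 0.603, 0.23 ]), 'ee_rot': array([ 0.131,  0.991, -0.001, -0.   ]), 'ft_force': array([-0.396, -0.324, -0.102]), 'torque': array([0.017, 0.033, 0.001]), 'grasp_force': np.float64(0.0), 'grip_width': np.float64(1.003)}
scene [[506.7, 0.0, 322.5], [0.0, 506.7, 240.3], [0.0, 0.0, 1.0]] [ 1.058 -0.309  0.975] [[0.55, 0.83, -0.01], [0.71, -0.48, -0.52], [-0.44, 0.29, -0.85]]
side [[534.7, 0.0, 318.1], [0.0, 534.7, 245.7], [0.0, 0.0, 1.0]] [ 0.464 -0.815  0.829] [[0.98, -0.18, -0.02], [-0.13, -0.65, -0.75], [0.12, 0.74, -0.67]]
wrist [[342.9, 0.0, 325.4], [0.0, 342.9, 242.8], [0.0, 0.0, 1.0]] [0.082 0.624 0.374] [[0.26, 0.97, -0.0], [0.91, -0.24, 0.32], [0.31, -0.09, -0.95]]
```

View pics/scene0.png

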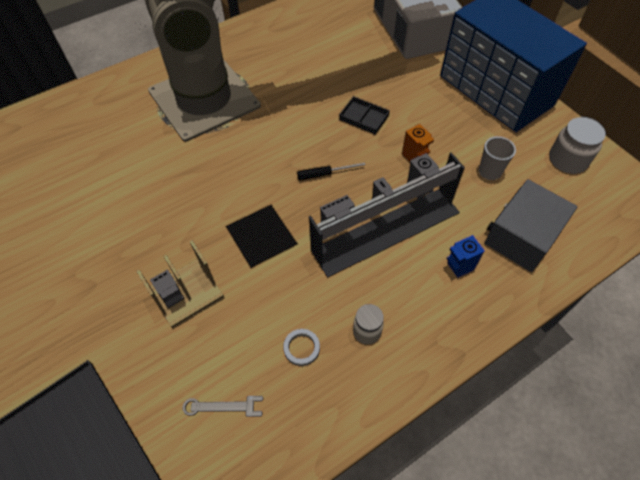

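View pics/side0.png

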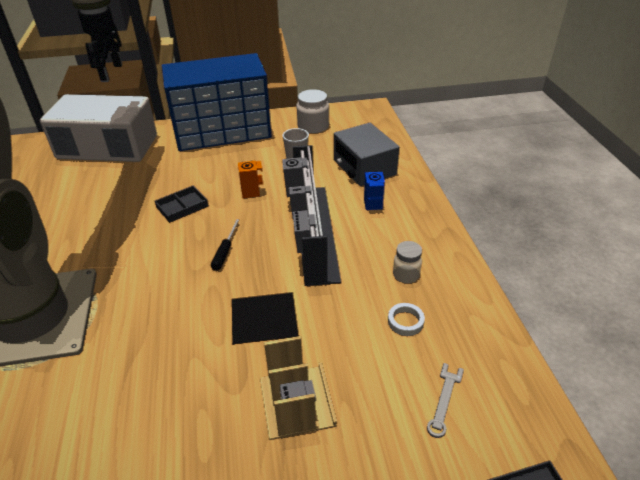

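The scene view shows the supply (round grille) at about (424,165), at the far +y end of the rail. The mat is near (262,235) and the rack near (180,290), with its empty bay on the +y side. In the side view the supply is at (295,170), the mat at (265,318) and the rack at (298,400). I'll enlarge these areas to get feature pixels.

```bash
cat > h.py <<'E'
import numpy as np, cv2
from scipy.spatial.transform import Rotation as Rot
def ray(c,uv):
    d=c["R"].T@np.linalg.inv(c["mtx"])@np.array([uv[0],uv[1],1.]); return -c["R"].T@c["t"],d/np.linalg.norm(d)
def onz(c,uv,z):
    o,d=ray(c,uv); return o+d*(z-o[2])/d[2]
def tri(obs):
    A=np.zeros((3,3));b=np.zeros(3);rs=[]
    for c,uv in obs:
        o,d=ray(c,uv);P=np.eye(3)-np.outer(d,d);A+=P;b+=P@o;rs.append((o,P))
    X=np.linalg.solve(A,b); return X,[np.linalg.norm(P@(X-o)) for o,P in rs]
def proj(c,X):
    p=c["mtx"]@(c["R"]@np.asarray(X)+c["t"]); return p[:2]/p[2]
E
python3 - <<'E'
import cv2,numpy as np
from h import *
s=cv2.imread("pics/scene0.png");d=cv2.imread("pics/side0.png")
def crop(im,x,y,w,h,k):return cv2.resize(im[y:y+h,x:x+w],None,fx=k,fy=k,interpolation=cv2.INTER_CUBIC)
out=np.zeros((600,800,3),np.uint8)
def put(a,x,y): out[y:y+a.shape[0],x:x+a.shape[1]]=a
put(crop(s,300,145,170,130,3),0,0)      # 510x390
put(crop(d,275,140,70,150,4),515,0)     #280x600
put(crop(s,130,240,100,90,2.3),0,392)
put(crop(d,255,330,90,115,1.8),260,392)
cv2.imwrite("pics/c1.png",out)
for n in["scene","side"]:
    c=np.load(f"pics/{n}0.npz"); g=c["color"].astype(int).max(2)<25
    m=cv2.connectedComponentsWithStats(g.astype(np.uint8))
    p=(262,235) if n=="scene" else (265,318)
    l=m[1][p[1],p[0]]; cnt=cv2.findContours((m[1]==l).astype(np.uint8),0,2)[0][0]
    q=cv2.boxPoints(cv2.minAreaRect(cnt)); ap=cv2.approxPolyDP(cnt,6,True)[:,0]
    print(n,ap.tolist()); print(np.round([onz(c,u,.003) for u in ap],4).tolist(), np.round(onz(c,m[3][l],.003),4))
E
```

```text
scene [[270, 206], [228, 226], [251, 265], [295, 243]]
[[0.4101, -0.034, 0.003], [0.4047, -0.1426, 0.003], [0.5232, -0.149, 0.003], [0.5291, -0.0391, 0.003]] [ 0.469  -0.0928  0.003 ]
side [[554, 478], [544, 467], [508, 479]]
[[0.8763, -0.5056, 0.003], [0.8697, -0.4866, 0.003], [0.8061, -0.4939, 0.003]] [0.6337 0.1089 0.003 ]
```

View pics/c1.png

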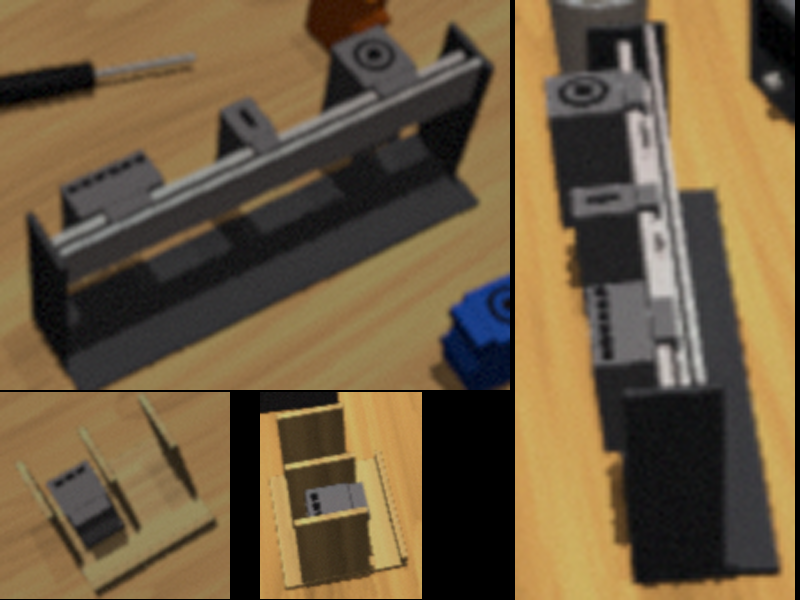

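The crops show the grille centre at scene (424.7,163) and side (292.3,163). The rail's front edge, the end plates and the rack partitions are also clear. I'll triangulate these.

```bash
python3 - <<'E'
from h import *
s=np.load("pics/scene0.npz");d=np.load("pics/side0.npz")
S=lambda x,y:(s,(300+(x+.0)/3,145+y/3)); D=lambda x,y:(d,(275+(x-515)/4,140+y/4))
s2=lambda x,y:(s,(130+x/2.3,240+(y-392)/2.3)); d2=lambda x,y:(d,(255+(x-260)/1.8,330+(y-392)/1.8))
def T(n,*o):
    X,e=tri(o);print(n,np.round(X,4),np.round(e,4))
T("grille",S(374,54),D(583,93))
# front-top corners of supply top: left-back etc
T("top fl(-y,front)",S(330,68-28+2),D(546,76+38-0))
T("rearwall near end",S(64,254),D(700,386))
T("rearwall far end",S(478,60),D(650,26))
T("railtop near front",S(58,243),D(660,386))
T("rack bar right/back corner top",s2(214,520),d2(382,458))
T("rack bar left top",s2(97,583),d2(404,560))
T("parked top ctr",s2(82,490),d2(337,500))
for a in[(20,463),(82,428),(143,398)]: print("front ptn top",onz(*s2(*a),.104))
for a in[(279,415),(343,406),(286,467),(355,458),(293,521),(367,512)]: print("side ptn top",np.round(onz(*d2(*a),.104),4))
E
```

```text
grille [0.5832 0.2647 0.1283] [0.0012 0.0012]
top fl(-y,front) [0.5582 0.244  0.1305] [0.0014 0.0014]
rearwall near end [ 0.6022 -0.0156  0.1306] [0.0009 0.0009]
rearwall far end [0.633  0.3169 0.1367] [0.0008 0.0008]
railtop near front [ 0.5857 -0.0089  0.1243] [0.003 0.003]
rack bar right/back corner top [ 0.5607 -0.2368  0.0103] [0.0026 0.0026]
rack bar left top [ 0.5589 -0.3523  0.0114] [0.0037 0.0037]
parked top ctr [ 0.5053 -0.3221  0.0772] [0.0011 0.0011]
front ptn top [ 0.46798831 -0.35412307  0.104     ]
front ptn top [ 0.46580221 -0.29603345  0.104     ]
front ptn top [ 0.46771116 -0.23884917  0.104     ]
side ptn top [ 0.4647 -0.2389  0.104 ]
side ptn top [ 0.5256 -0.2399  0.104 ]
side ptn top [ 0.4647 -0.2982  0.104 ]
side ptn top [ 0.5271 -0.3005  0.104 ]
side ptn top [ 0.4644 -0.354   0.104 ]
side ptn top [ 0.5281 -0.3574  0.104 ]
```

```bash
cat >> h.py <<'E'
def Rt(yaw,tilt=0):  # tool down, tool y = frame y at yaw (tool x = -frame x); tilt: lower end to front (frame -x) about frame y
    y=np.array([-np.sin(yaw),np.cos(yaw),0]);z=np.array([0,0,-1.]);x=np.cross(y,z)
    return Rot.from_rotvec(tilt*y)*Rot.from_matrix(np.c_[x,y,z])
def plan(P,R):
    from workcell import manip
    o=manip.get_obs();R0=Rot.from_quat(o["ee_rot"]);p=np.asarray(o["position"])
    rv=(R0.inv()*R).as_rotvec(degrees=True)/4; t=R.inv().apply(np.asarray(P)-p)/.025
    print("clock",round(o["clock"],2),"pos",np.round(p,4),"turn rows-units",np.round(rv,2),"then shift units (in final tool axes)",np.round(t,2),"F",np.round(o["ft_force"],1))
E
python3 - <<'E'
from h import *
plan([.535,.268,.25],Rt(-.0924))
E
```

```text
clock 0.15 pos [0.1623 0.6033 0.2307] turn rows-units [-0.02 -0.   -2.44] then shift units (in final tool axes) [-16.08 -11.98  -0.77] F [ 0.1 -0.4  0.1]
```

Emit:
jog_arm(dr=[[0,0,-0.81],[0,0,-0.81],[0,0,-0.82],[0,0,0],[0,0,0],[0,0,0],[0,0,0],[0,0,0],[0,0,0],[0,0,0]], translation=[[0,0,0],[0,0,0],[0,0,0],[-1,-0.75,-0.05],[-1,-0.75,-0.05],[-1,-0.75,-0.05],[-1,-0.75,-0.05],[-1,-0.75,-0.05],[-1,-0.75,-0.05],[-1,-0.75,-0.05]], jaw=[1,1,1,1,1,1,1,1,1,1])

```text
clock: 1.15
position: [0.3253, 0.4556, 0.2399]
ee_rot: [0.046, 0.999, -0.0, -0.0]
ft_force: [-0.7, 0.2, -0.3]
grip_width: 0.998
grasp_force: 0.0
```

Emit:
jog_arm(dr=[[0,0,0],[0,0,0],[0,0,0],[0,0,0],[0,0,0],[0,0,0],[0,0,0],[0,0,0],[0,0,0],[0,0,0]], translation=[[-1,-0.75,-0.05],[-1,-0.75,-0.05],[-1,-0.75,-0.05],[-1,-0.75,-0.05],[-1,-0.75,-0.05],[-1,-0.75,-0.05],[-1,-0.75,-0.05],[-1,-0.75,-0.05],[-1,-0.75,-0.05],[0,0,0]], jaw=[1,1,1,1,1,1,1,1,1,1])

```text
clock: 2.15
position: [0.5359, 0.2634, 0.2511]
ee_rot: [0.049, 0.999, -0.001, 0.001]
ft_force: [-0.4, 0.3, -0.5]
grip_width: 0.999
grasp_force: 0.0
```

```bash
python3 - <<'E'
from h import *
from workcell import optics
plan([.535,.268,.25],Rt(-.0924))
c=optics.camera("wrist");cv2.imwrite("pics/w1.png",c["color"][...,::-1]);np.savez("pics/w1.npz",**c)
print(-c["R"].T@c["t"],proj(c,[.583,.265,.128]))
E
```

```text
clock 2.15 pos [0.5359 0.2634 0.2511] turn rows-units [-0.03  0.02 -0.09] then shift units (in final tool axes) [0.05 0.18 0.05] F [-0.4  0.3 -0.5]
[0.45295605 0.27114559 0.39422957] [334.44569652 286.21625241]
```

View pics/w1.png

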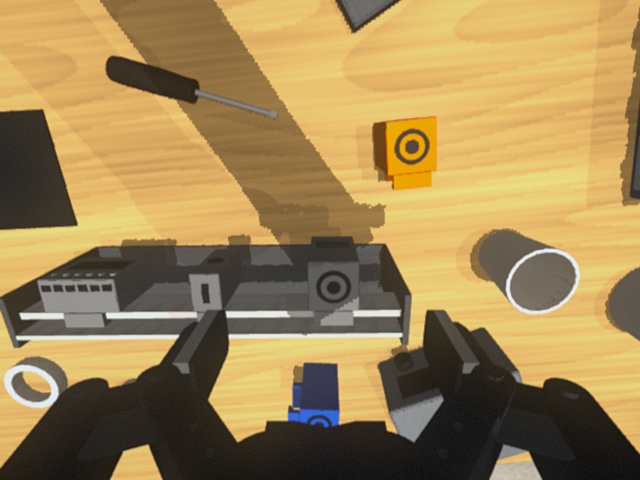

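The wrist view shows the grille at (333.5,287.5), as predicted. The supply's top face spans about (308-358, 262-311), and the bright rail edge runs at row ≈313. I'll refine the yaw and centre from these edges.

```bash
python3 - <<'E'
from h import *
c=np.load("pics/w1.npz");s=np.load("pics/scene0.npz");d=np.load("pics/side0.npz")
g=cv2.cvtColor(c["color"],cv2.COLOR_RGB2GRAY).astype(float)
pts=[]
for col in list(range(130,190,6))+list(range(232,302,6))+list(range(362,396,6)):
    w=g[300:328,col]; 
    if w.max()<150: continue
    m=w>(w.max()+w.min())/2; pts.append(onz(c,(col,300+np.flatnonzero(m).mean()),.125))
pts=np.array(pts);b=np.polyfit(pts[:,1],pts[:,0],1);print("rail band centre x at y=.26:",np.polyval(b,.26),"yaw",-np.arctan(b[0]),"res",np.std(pts[:,0]-np.polyval(b,pts[:,1])), "n",len(pts))
for r in (270,280,305):
    row=g[r-3:r+4,290:376].mean(0);dd=np.gradient(row);print(r,290+np.argmax(dd[:30]),290+50+np.argmin(dd[50:]),np.round(row[10:26]),np.round(row[60:76]))
col=g[240:325,312:320].mean(1);print(np.round(col).tolist())
gs=(s,(424.7,163));gd=(d,(292,163.2));gw=(c,(333.5,287.5))
print(tri([gs,gd,gw]),onz(*gw,.13))
for u in[(308,262),(358,262),(358,311),(308,311)]:print(onz(c,u,.13))
for u in[(20,333),(402,337),(408,335)]:print(onz(c,u,.135))
E
```

```text
rail band centre x at y=.26: 0.6108245281856669 yaw -0.08733548761885443 res 0.00013638251424420724 n 26
270 308 359 [53. 55. 53. 54. 54. 53. 53. 58. 83. 94. 94. 93. 94. 93. 92. 94.] [93. 94. 94. 95. 93. 94. 94. 94. 85. 68. 59. 58. 57. 58. 59. 60.]
280 308 358 [64. 65. 66. 69. 70. 71. 69. 71. 84. 92. 94. 93. 93. 93. 94. 92.] [83. 92. 94. 94. 93. 94. 93. 94. 84. 67. 69. 73. 69. 65. 67. 67.]
305 309 358 [81. 82. 81. 81. 81. 82. 82. 79. 75. 86. 93. 94. 94. 94. 94. 95.] [150. 150. 150. 152. 151. 152. 152. 148. 127.  95.  84.  87.  87.  86.
  86.  85.]
[53.0, 49.0, 48.0, 49.0, 48.0, 49.0, 48.0, 50.0, 52.0, 52.0, 53.0, 53.0, 53.0, 51.0, 53.0, 53.0, 51.0, 52.0, 53.0, 52.0, 52.0, 61.0, 73.0, 81.0, 82.0, 81.0, 85.0, 91.0, 94.0, 93.0, 94.0, 94.0, 94.0, 94.0, 94.0, 94.0, 93.0, 89.0, 85.0, 82.0, 77.0, 74.0, 72.0, 71.0, 70.0, 68.0, 68.0, 68.0, 69.0, 70.0, 73.0, 73.0, 74.0, 76.0, 79.0, 82.0, 88.0, 91.0, 95.0, 94.0, 93.0, 94.0, 94.0, 94.0, 94.0, 94.0, 94.0, 94.0, 94.0, 93.0, 90.0, 91.0, 100.0, 104.0, 106.0, 106.0, 102.0, 96.0, 92.0, 93.0, 93.0, 93.0, 92.0, 93.0, 93.0]
(array([0.58344301, 0.26419662, 0.12890878]), [np.float64(0.0012223782856276761), np.float64(0.001166573990011802), np.float64(0.00023434856941170347)]) [0.58314788 0.2641359  0.13      ]
[0.55780233 0.24519372 0.13      ]
[0.56181613 0.28648719 0.13      ]
[0.60779383 0.28336108 0.13      ]
[0.60360013 0.2399087  0.13      ]
[ 0.59819291 -0.01459106  0.135     ]
[0.63446933 0.31990553 0.135     ]
[0.63292156 0.32520029 0.135     ]
```

```bash
python3 - <<'E'
from h import *
plan([.582,.264,.087],Rt(-.0875))
E
```

```text
clock 2.2 pos [0.5343 0.2657 0.251 ] turn rows-units [-0.01  0.   -0.13] then shift units (in final tool axes) [-1.91  0.1   6.56] F [-1.   0.8  0. ]
```

Emit:
jog_arm(dr=[[0,0,-0.13],[0,0,0],[0,0,0],[0,0,0],[0,0,0],[0,0,0],[0,0,0],[0,0,0],[0,0,0],[0,0,0]], translation=[[-0.9,0.05,0],[-1,0.05,0],[0,0,0.9],[0,0,0.9],[0,0,0.9],[0,0,0.9],[0,0,0.9],[0,0,0.9],[0,0,0.6],[0,0,0.5]], jaw=[0.75,0.75,0.75,0.75,0.75,0.75,0.75,0.75,0.75,0.75], squeeze=50)

```text
clock: 3.2
position: [0.5797, 0.2669, 0.0877]
ee_rot: [0.041, 0.999, -0.0, -0.0]
ft_force: [0.3, -0.1, 0.6]
grip_width: 0.751
grasp_force: 0.0
```

```bash
python3 - <<'E'
from h import *
from workcell import optics
plan([.582,.264,.087],Rt(-.0875))
c=optics.camera("wrist");cv2.imwrite("pics/w2.png",c["color"][...,::-1])
E
```

```text
clock 3.2 pos [0.5797 0.2669 0.0877] turn rows-units [-0.   -0.01  0.07] then shift units (in final tool axes) [-0.1  -0.11  0.03] F [ 0.3 -0.1  0.6]
```

View pics/w2.png

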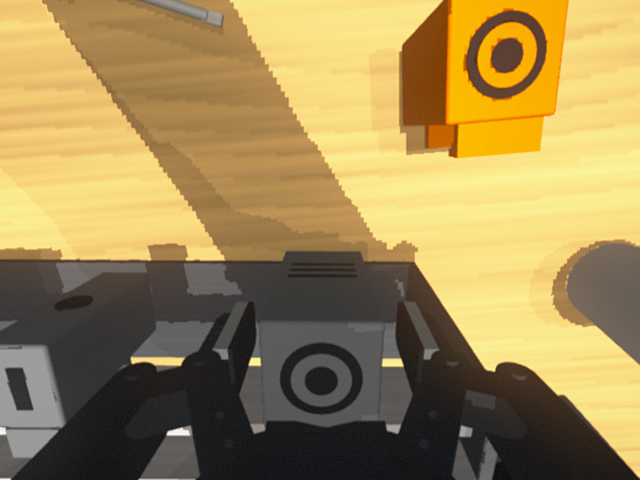

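Both fingers straddle the supply: the module spans columns 260-382 and the finger pads stand near 250 and 398. I'll centre the hand and close.

Emit:
jog_arm(dr=[[0,0,0.07],[0,0,0],[0,0,0],[0,0,0],[0,0,0],[0,0,0]], translation=[[-0.1,-0.11,0],[0,0,0],[0,0,0],[0,0,0],[0,0,0],[0,0,0]], jaw=[0.75,0.75,0.4,0.3,0.3,0.3], squeeze=50)

```text
clock: 3.85
position: [0.5833, 0.2645, 0.0902]
ee_rot: [0.044, 0.999, 0.001, 0.001]
ft_force: [-1.1, 2.0, 5.4]
grip_width: 0.511
grasp_force: 52.9
```

```bash
python3 - <<'E'
from h import *
from workcell import manip,optics
plan([.582,.264,.087],Rt(-.0875))
o=manip.get_obs();p=o["position"];R=Rot.from_quat(o["ee_rot"]);print(o["grip_width"],o["grasp_force"])
piv=np.array([.6125,.2617,.126]);v=R.inv().apply(piv-p)/.025;v[1]=0;print("pivot in tool units",v)
# turn about pivot in n rows; row = shift in current axes then turn: new p = piv - R'v
n=10;a=.40/n
r=Rot.from_rotvec([0,a,0]);print("row shift",v-r.apply(v),"turn unit",np.degrees(a)/4)
c=optics.camera("wrist");cv2.imwrite("pics/w2b.png",c["color"][...,::-1])
E
```

```text
clock 3.85 pos [0.5833 0.2645 0.0902] turn rows-units [ 0.03  0.02 -0.  ] then shift units (in final tool axes) [ 0.05 -0.02  0.13] F [-1.1  2.   5.4]
0.5110722847702922 52.89137542247772
pivot in tool units [-1.17447354  0.         -1.42799617]
row shift [ 0.05616516  0.         -0.04810866] turn unit 0.5729577951308232
```

Emit:
jog_arm(dr=[[0,0.57,0],[0,0.57,0],[0,0.57,0],[0,0.57,0],[0,0.57,0],[0,0.57,0]], translation=[[0.056,0,-0.048],[0.056,0,-0.048],[0.056,0,-0.048],[0.056,0,-0.048],[0.056,0,-0.048],[0.056,0,-0.048]], jaw=[0.3,0.3,0.3,0.3,0.3,0.3])

```text
clock: 4.5
position: [0.5763, 0.2647, 0.0981]
ee_rot: [0.044, 0.992, 0.006, -0.118]
ft_force: [3.5, 2.5, 3.0]
grip_width: 0.507
grasp_force: 53.0
```

Emit:
jog_arm(dr=[[0,0.57,0],[0,0.57,0],[0,0.57,0],[0,0.57,0],[0,0,0],[0,0,0]], translation=[[0.056,0,-0.048],[0.056,0,-0.048],[0.056,0,-0.048],[0.056,0,-0.048],[0,0,0],[0,0,0]], jaw=[0.3,0.3,0.3,0.3,0.3,0.3])

```text
clock: 5.1
position: [0.5729, 0.2646, 0.104]
ee_rot: [0.043, 0.98, 0.01, -0.196]
ft_force: [5.8, 1.9, 4.1]
grip_width: 0.511
grasp_force: 53.2
```

```bash
python3 - <<'E'
from h import *
from workcell import manip,optics
plan([.582,.264,.087],Rt(-.0875,.4))
A=[]
for n in("wrist","side","scene"):
    c=optics.camera(n);np.savez(f"pics/{n}3.npz",**c);im=c["color"][...,::-1]
    if n=="wrist":A.append(im[::2,::2][:240,:320])
    else:
        u,v=proj(c,[.58,.26,.13]).astype(int);A.append(cv2.resize(im[max(v-60,0):v+60,u-60:u+60],(300,300),interpolation=2))
o=np.zeros((300,920,3),np.uint8);o[:240,:320]=A[0];o[:,320:620]=A[1];o[:,620:920]=A[2];cv2.imwrite("pics/w3.png",o[:,:920] if 0 else cv2.resize(o,(800,261)))
print(manip.get_obs()["grip_width"])
E
```

```text
clock 5.1 pos [0.5729 0.2646 0.104 ] turn rows-units [ 0.03  0.08 -0.01] then shift units (in final tool axes) [-0.6   0.01  0.48] F [5.8 1.9 4.1]
0.5088568344807686
```

View pics/w3.png

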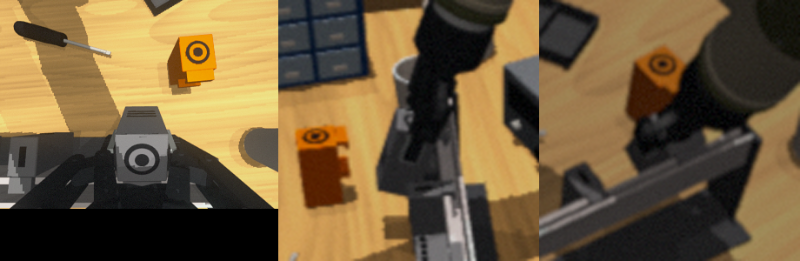

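The module tilted together with the hand: its grille stays between the fingers in the wrist view, and the side view shows the lower end swung out. First I check for slip, then lift.

```bash
python3 - <<'E'
from h import *
a=cv2.imread("pics/w2b.png");b=np.ascontiguousarray(np.load("pics/wrist3.npz")["color"][...,::-1])
t=cv2.cvtColor(a,6)[330:430,270:380];r=cv2.matchTemplate(cv2.cvtColor(b,6)[280:480,220:430],t,5);print(cv2.minMaxLoc(r),"expect",(50,50))
E
```

```text
(-0.22460687160491943, 0.7518473267555237, (30, 94), (50, 50)) expect (50, 50)
```

Emit:
jog_arm(dr=[[0,0,0],[0,0,0],[0,0,0],[0,0,0],[0,0,0],[0,0,0],[0,0,0],[0,0,0],[0,0,0],[0,0,0]], translation=[[0.06,0,-0.14],[0.06,0,-0.14],[0.06,0,-0.14],[0.06,0,-0.14],[0.08,0,-0.18],[0.08,0,-0.18],[0.12,0,-0.28],[0.16,0,-0.37],[0.2,0,-0.46],[0.2,0,-0.46]], jaw=[0.3,0.3,0.3,0.3,0.3,0.3,0.3,0.3,0.3,0.3])

```text
clock: 6.25
position: [0.5705, 0.2644, 0.1723]
ee_rot: [0.043, 0.979, 0.009, -0.197]
ft_force: [0.1, -0.3, -3.4]
grip_width: 0.512
grasp_force: 52.3
```

Emit:
jog_arm(dr=[[0,0,0],[0,0,0],[0,0,0],[0,0,0],[0,-0.95,0],[0,-0.95,0],[0,-0.95,0],[0,-0.95,0],[0,-0.95,0],[0,-0.95,0]], translation=[[0.92,0,0.39],[0.92,0,0.39],[0.92,0,0.39],[0.92,0,0.39],[0,0,0],[0,0,0],[0,0,0],[0,0,0],[0,0,0],[0,0,0]], jaw=[0.3,0.3,0.3,0.3,0.3,0.3,0.3,0.3,0.3,0.3])

```text
clock: 7.25
position: [0.4711, 0.2733, 0.1719]
ee_rot: [0.044, 0.999, 0.001, 0.002]
ft_force: [-0.5, 0.1, -3.5]
grip_width: 0.513
grasp_force: 52.3
```

```bash
python3 - <<'E'
from h import *
plan([.467,-.092,.12],Rt(-.03))
E
```

```text
clock 7.25 pos [0.4711 0.2733 0.1719] turn rows-units [ 0.02  0.05 -0.84] then shift units (in final tool axes) [ -0.28 -14.61   2.07] F [-0.5  0.1 -3.5]
```

Emit:
jog_arm(dr=[[0.01,0.02,-0.42],[0.01,0.02,-0.42],[0,0,0],[0,0,0],[0,0,0],[0,0,0],[0,0,0],[0,0,0],[0,0,0],[0,0,0]], translation=[[0,0,0],[0,0,0],[0,-0.6,0],[0,-1,0],[0,-1,0],[0,-1,0],[0,-1,0],[0,-1,0],[0,-1,0],[0,-1,0]], jaw=[0.3,0.3,0.3,0.3,0.3,0.3,0.3,0.3,0.3,0.3])

```text
clock: 8.25
position: [0.4653, 0.0808, 0.1709]
ee_rot: [0.016, 1.0, -0.001, -0.002]
ft_force: [0.3, -0.5, -3.0]
grip_width: 0.511
grasp_force: 52.4
```

Emit:
jog_arm(dr=[[0,0,0],[0,0,0],[0,0,0],[0,0,0],[0,0,0],[0,0,0],[0,0,0],[0,0,0],[0,0,0],[0,0,0]], translation=[[-0.1,-1,0],[-0.1,-1,0],[-0.1,-1,0],[0,-1,0],[0,-1,0.5],[0,-1,0.5],[0,-0.6,0.4],[0,-0.4,0.4],[0,0,0.3],[0,0,0]], jaw=[0.3,0.3,0.3,0.3,0.3,0.3,0.3,0.3,0.3,0.3])

```text
clock: 9.25
position: [0.4668, -0.0916, 0.1175]
ee_rot: [0.015, 1.0, -0.0, -0.002]
ft_force: [0.2, 0.3, -3.1]
grip_width: 0.509
grasp_force: 52.4
```

```bash
python3 - <<'E'
from h import *
from workcell import optics
plan([.467,-.092,.052],Rt(-.03))
A=[]
for n in("wrist","side","scene"):
    c=optics.camera(n);np.savez(f"pics/{n}4.npz",**c);im=c["color"][...,::-1]
    if n=="wrist":A.append(cv2.resize(im,(400,300)))
    else:
        u,v=proj(c,[.467,-.092,.06]).astype(int);A.append(cv2.resize(im[v-65:v+85,u-50:u+50],(200,300),interpolation=2))
cv2.imwrite("pics/w4.png",np.hstack(A))
E
```

```text
clock 9.25 pos [ 0.4668 -0.0916  0.1175] turn rows-units [-0.01 -0.07  0.  ] then shift units (in final tool axes) [-0.01 -0.02  2.62] F [ 0.2  0.3 -3.1]
```

View pics/w4.png

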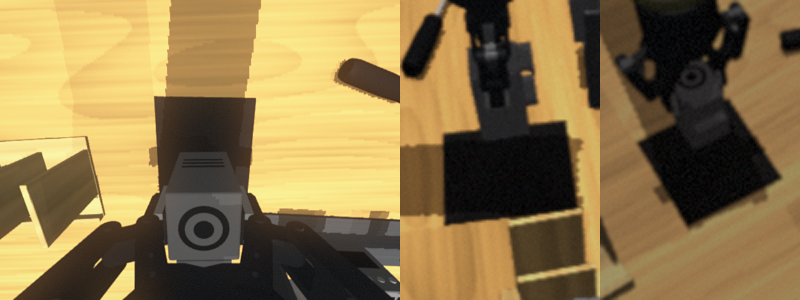

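The module hangs upright over the mat: the grille is centred between the fingers in the wrist view, and it stands above the black square in both outside views. I'll lower it gently.

Emit:
jog_arm(dr=[[0,-0.07,0],[0,0,0],[0,0,0],[0,0,0],[0,0,0],[0,0,0],[0,0,0],[0,0,0],[0,0,0]], translation=[[0,0,0.5],[0,0,0.5],[0,0,0.5],[0,0,0.4],[0,0,0.3],[0,0,0.2],[0,0,0.1],[0,0,0],[0,0,0]], jaw=[0.3,0.3,0.3,0.3,0.3,0.3,0.3,0.3,0.3])

```text
clock: 10.3
position: [0.4678, -0.092, 0.0563]
ee_rot: [0.015, 1.0, -0.001, 0.001]
ft_force: [0.1, 0.3, -3.2]
grip_width: 0.509
grasp_force: 52.5
```

Emit:
jog_arm(dr=[[0,0,0],[0,0,0],[0,0,0],[0,0,0]], translation=[[0,0,0.06],[0,0,0.06],[0,0,0],[0,0,0]], jaw=[0.3,0.3,0.3,0.3])

```text
clock: 10.7
position: [0.4675, -0.092, 0.053]
ee_rot: [0.015, 1.0, -0.001, 0.001]
ft_force: [0.2, -0.5, -3.0]
grip_width: 0.51
grasp_force: 52.5
```

Emit:
jog_arm(dr=[[0,0,0],[0,0,0],[0,0,0],[0,0,0]], translation=[[0,0,0.06],[0,0,0.06],[0,0,0],[0,0,0]], jaw=[0.3,0.3,0.3,0.3])

```text
clock: 11.1
position: [0.4675, -0.092, 0.0499]
ee_rot: [0.015, 1.0, -0.001, 0.001]
ft_force: [-0.9, -0.2, -3.0]
grip_width: 0.508
grasp_force: 52.5
```

Emit:
jog_arm(dr=[[0,0,0],[0,0,0],[0,0,0]], translation=[[0,0,0.06],[0,0,0],[0,0,0]], jaw=[0.3,0.3,0.3])

```text
clock: 11.4
position: [0.4681, -0.0922, 0.0493]
ee_rot: [0.015, 1.0, -0.001, 0.002]
ft_force: [-1.9, -1.2, 7.9]
grip_width: 0.509
grasp_force: 53.6
```

Contact: the force rose to +8 N at TCP z≈0.049. I'll open and withdraw upward.

Emit:
jog_arm(dr=[[0,0,0],[0,0,0],[0,0,0],[0,0,0],[0,0,0],[0,0,0],[0,0,0]], translation=[[0,0,-0.04],[0,0,0],[0,0,0],[0,0,0],[0,0,0],[0,0,0],[0,0,0]], jaw=[0.3,0.55,0.75,0.8,0.8,0.8,0.8])

```text
clock: 12.1
position: [0.4676, -0.092, 0.0495]
ee_rot: [0.015, 1.0, -0.001, 0.001]
ft_force: [-0.5, -0.1, -0.0]
grip_width: 0.796
grasp_force: 0.0
```

Emit:
jog_arm(dr=[[0,0,0],[0,0,0],[0,0,0],[0,0,0],[0,0,0],[0,0,0],[0,0,0],[0,0,0],[0,0,0],[0,0,0]], translation=[[0,0,-0.3],[0,0,-0.6],[0,0,-0.8],[0,0,-0.8],[0,0,-0.8],[0,0,-0.8],[0,0,-0.8],[0,0,-0.8],[0,0,-0.8],[0,0,0]], jaw=[0.8,0.8,0.8,0.8,0.8,0.8,0.8,0.8,1,1])

```text
clock: 13.1
position: [0.4685, -0.0921, 0.215]
ee_rot: [0.015, 1.0, -0.0, 0.003]
ft_force: [-0.4, -0.4, 0.4]
grip_width: 0.996
grasp_force: 0.0
```

```bash
python3 - <<'E'
from h import *
from workcell import optics,manip
plan([.48,-.19,.26],Rt(-.03))
print(np.round(manip.get_obs()["joint_pos"],2))
c=optics.camera("wrist");np.savez("pics/wrist5.npz",**c);cv2.imwrite("pics/w5.png",c["color"][...,::-1])
print(c["R"],-c["R"].T@c["t"], proj(c,[.467,-.092,.087]),proj(c,[.495,-.27,.104]))
E
```

```text
clock 13.1 pos [ 0.4685 -0.0921  0.215 ] turn rows-units [-0.01  0.1   0.  ] then shift units (in final tool axes) [-0.58 -3.9  -1.8 ] F [-0.4 -0.4  0.4]
[-0.37 -0.01  0.47  1.89  0.    1.26  1.64]
[[ 0.02939488  0.99956414 -0.00273322]
 [ 0.94449593 -0.02688015  0.32742158]
 [ 0.32720541 -0.01220604 -0.9448744 ]] [ 0.38436302 -0.09015036  0.35764775] [327.04819113 230.03018843] [108.62102501 275.1906838 ]
```

View pics/w5.png

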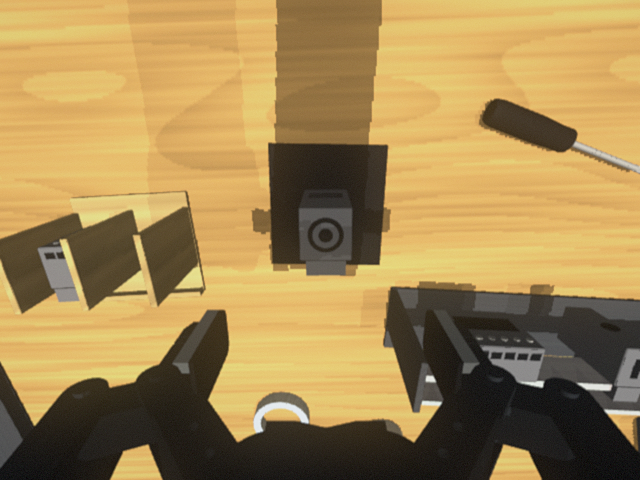

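The supply stands upright on the mat with its grille at (325,235) and its lip toward the rail at (327,268). The rack's partition tops run (137,232)-(152,305) on the right and (63,240)-(85,310) in the middle. The empty bay lies between them.

```bash
python3 - <<'E'
from h import *
c=np.load("pics/wrist5.npz");s=np.load("pics/scene0.npz");d=np.load("pics/side0.npz")
g=cv2.cvtColor(c["color"],7)
print("grille",onz(c,(325.5,235),.087), "edges@front-ish row225:",onz(c,(300.5,225),.087),onz(c,(352.5,225),.087),"back edge",onz(c,(326,261),.087),"lip end",onz(c,(326.5,275),.087))
s4=np.load("pics/scene4.npz");
# module edges per row for yaw
for lo,hi in((285,315),(337,368)):
    P=[]
    for r in range(210,258,4):
        dd=np.abs(np.gradient(cv2.GaussianBlur(g,(5,5),0)[r,lo:hi].astype(float)));P.append((r,lo+np.argmax(dd)))
    print(P); Q=np.array([onz(c,(u,v),.087) for v,u in P]);b=np.polyfit(Q[:,0],Q[:,1],1);print("edge yaw",np.arctan(b[0]),np.polyval(b,.467))
for n,a,b in(("R",(137,232),(152,305)),("M",(63,240),(85,310)),("L",(0,240),(20,313))):
    A=onz(c,a,.104);B=onz(c,b,.104);print(n,A,B,np.arctan2((B-A)[1],(B-A)[0]))
d2=lambda x,y:(d,(255+(x-260)/1.8,330+(y-392)/1.8))
print("R back",tri([(c,(150,305)),d2(343,406)]),"R front",tri([(c,(137,232)),d2(279,415)]));print("M",tri([(c,(83,310)),d2(355,458)]))
cv2.imwrite("pics/c5.png",cv2.resize(c["color"][180:320,0:220,::-1],None,fx=3.6,fy=3.6,interpolation=2))
E
```

```text
grille [ 0.47126557 -0.09340257  0.087     ] edges@front-ish row225: [ 0.46206553 -0.11366031  0.087     ] [ 0.46328607 -0.07100779  0.087     ] back edge [ 0.49450168 -0.09365904  0.087     ] lip end [ 0.50754173 -0.09360374  0.087     ]
[(210, np.int64(298)), (214, np.int64(298)), (218, np.int64(298)), (222, np.int64(298)), (226, np.int64(298)), (230, np.int64(299)), (234, np.int64(307)), (238, np.int64(299)), (242, np.int64(309)), (246, np.int64(299)), (250, np.int64(299)), (254, np.int64(299))]
edge yaw 0.023402365758304806 -0.11434975666820225
[(210, np.int64(352)), (214, np.int64(352)), (218, np.int64(352)), (222, np.int64(352)), (226, np.int64(341)), (230, np.int64(337)), (234, np.int64(343)), (238, np.int64(337)), (242, np.int64(341)), (246, np.int64(351)), (250, np.int64(351)), (254, np.int64(351))]
edge yaw -0.07016061142353595 -0.07569537053221118
R [ 0.45919512 -0.23927691  0.104     ] [ 0.52314262 -0.24011126  0.104     ] -0.0130467514520084
M [ 0.4640563  -0.29861521  0.104     ] [ 0.52629828 -0.2975029   0.104     ] 0.017868732051503855
L [ 0.46264898 -0.34802169  0.104     ] [ 0.52762653 -0.35327352  0.104     ] -0.0806499931113723
R back (array([ 0.52426675, -0.24124045,  0.10464918]), [np.float64(0.0014222213422203718), np.float64(0.001422221342220299)]) R front (array([ 0.46211785, -0.23931628,  0.10343169]), [np.float64(0.00271879287779342), np.float64(0.0027187928777934107)])
M (array([ 0.52697987, -0.29993687,  0.10308073]), [np.float64(0.00019944581572931905), np.float64(0.00019944581572945973)])
```

View pics/c5.png

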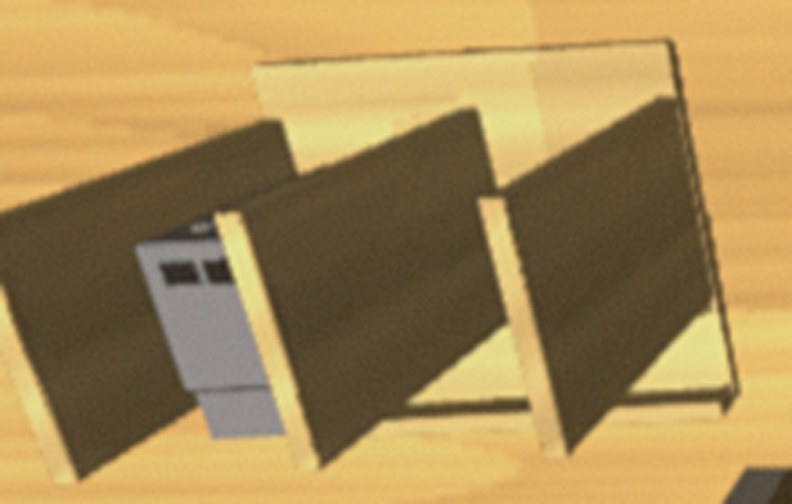

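The zoomed crop shows the partition top faces clearly. In crop pixels, the right one is (480/504,198)→(543/568,455) and the middle one (216/243,212)→(296/321,466).

```bash
python3 - <<'E'
from h import *
c=np.load("pics/wrist5.npz")
q=lambda x,y:onz(c,(x/3.6-.36,180+y/3.6-.36),.104)
R=[(q(480,198)+q(504,198))/2,(q(543,455)+q(568,455))/2];M=[(q(216,212)+q(243,212))/2,(q(296,466)+q(321,466))/2];L=[0,(q(55,480)+q(79,480))/2]
print(R,M,L)
for a in(R,M):v=a[1]-a[0];print(np.arctan2(v[1],v[0]),np.linalg.norm(v))
for v in(R[1]-M[1],R[0]-M[0],R[1]-L[1]):print("yaw across",np.arctan2(-v[0],v[1]),np.linalg.norm(v))
print("bay centre",(R[0]+R[1]+M[0]+M[1])/4)
E
```

```text
[array([ 0.46131721, -0.24026724,  0.104     ]), array([ 0.52415644, -0.2386698 ,  0.104     ])] [array([ 0.46286127, -0.29796991,  0.104     ]), array([ 0.52543789, -0.29699449,  0.104     ])] [0, array([ 0.52755992, -0.35474669,  0.104     ])]
0.025415563650732713 0.06285953104598024
0.015586378788304923 0.06258422193662874
yaw across 0.021967392904601847 0.058338759419449826
yaw across 0.026752470829637224 0.05772332220269633
yaw across 0.029312494878287552 0.11612676985995683
bay centre [ 0.49344321 -0.26847536  0.104     ]
```

Emit:
jog_arm(dr=[[0,0,1],[0,0,1],[0,0,1],[0,0,1],[0,0,1],[0,0,1],[0,0,1],[0,0,1],[0,0,1],[0,0,1]], translation=[[0,0,0],[0,0,0],[0,0,0],[0,0,0],[0,0,0],[0,0,0],[0,0,0],[0,0,0],[0,0,0],[0,0,0]], jaw=[1,1,1,1,1,1,1,1,1,1])

```text
clock: 14.15
position: [0.4666, -0.0918, 0.2111]
ee_rot: [0.357, 0.934, -0.001, 0.001]
ft_force: [-0.2, 0.3, 0.4]
grip_width: 0.999
grasp_force: 0.0
```

Emit:
jog_arm(dr=[[0,0,1],[0,0,1],[0,0,1],[0,0,1],[0,0,1],[0,0,1],[0,0,1],[0,0,1],[0,0,1],[0,0,1]], translation=[[0,0,0],[0,0,0],[0,0,0],[0,0,0],[0,0,0],[0,0,0],[0,0,0],[0,0,0],[0,0,0],[0,0,0]], jaw=[1,1,1,1,1,1,1,1,1,1])

```text
clock: 15.15
position: [0.4667, -0.0918, 0.2111]
ee_rot: [0.655, 0.755, -0.0, 0.001]
ft_force: [-0.6, 0.2, 0.0]
grip_width: 1.002
grasp_force: 0.0
```

Emit:
jog_arm(dr=[[0,0,1],[0,0,1],[0,0,0.5],[0,0,0],[0,0,0]], translation=[[0,0,0],[0,0,0],[0,0,0],[0,0,0],[0,0,0]], jaw=[1,1,1,1,1])

```text
clock: 15.65
position: [0.4669, -0.0918, 0.2115]
ee_rot: [0.717, 0.697, -0.0, 0.001]
ft_force: [0.0, -0.5, 0.2]
grip_width: 0.993
grasp_force: 0.0
```

```bash
cat >> h.py <<'E'
Rg=lambda yaw:Rt(yaw)*Rot.from_rotvec([0,0,np.pi/2])
E
python3 - <<'E'
from h import *
from workcell import optics,manip
plan([.4775,-.093,.056],Rg(-.03))
print(np.round(manip.get_obs()["joint_pos"],2))
c=optics.camera("wrist");np.savez("pics/wrist6.npz",**c)
cv2.imwrite("pics/w6.png",c["color"][...,::-1])
print(proj(c,[.471,-.093,.087]))
E
```

```text
clock 15.65 pos [ 0.4669 -0.0918  0.2115] turn rows-units [0.02 0.02 0.02] then shift units (in final tool axes) [-0.04  0.42  6.22] F [ 0.  -0.5  0.2]
[-0.36 -0.01  0.46  1.89  0.    1.25  0.07]
[330.89157446 232.99184762]
```

View pics/w6.png

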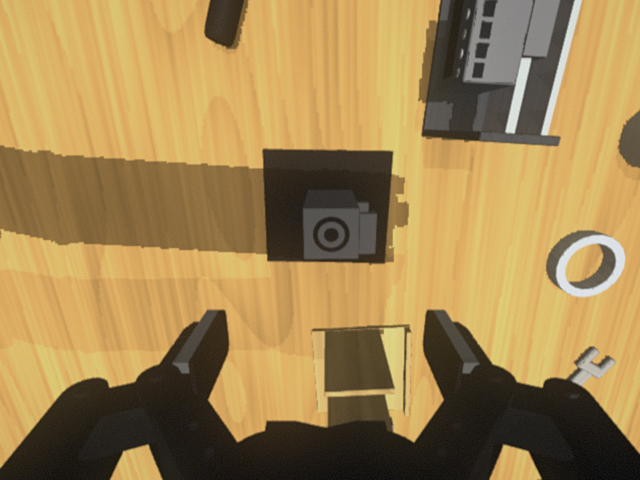

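The supply stands on the mat with its grille at (331,235) and its lip to the right, at (368,232), in line with the fingers. I'll refine numerically from both wrist views.

```bash
python3 - <<'E'
from h import *
def ctr(c,u,v,r=22):
    g=cv2.cvtColor(c["color"],7)[v-r:v+r+1,u-r:u+r+1];m=(g<60).astype(np.uint8)
    n,l,st,ce=cv2.connectedComponentsWithStats(m);k=[i for i in range(1,n) if st[i,0]>0 and st[i,1]>0 and st[i,0]+st[i,2]<2*r+1 and st[i,1]+st[i,3]<2*r+1 and st[i,4]>15]
    return [(ce[i]+[u-r,v-r],st[i,2:]) for i in k]
obs=[]
for n,u,v in(("wrist5",325,235),("wrist6",331,235)):
    c=np.load(f"pics/{n}.npz");q=ctr(c,u,v);print(n,q);p=np.mean([a for a,_ in q],0) if q else (u,v);obs.append((c,p));print(onz(c,p,.087))
print(tri(obs))
c=obs[1][0];g=cv2.GaussianBlur(cv2.cvtColor(c["color"],7),(3,3),0).astype(float)
for r in(215,225,250): print(r,np.round(g[r,298:312]).tolist(),np.round(g[r,352:382]).tolist())
for col in(310,345):print(col,np.round(g[196:214,col]).tolist(),np.round(g[250:268,col]).tolist())
E
```

```text
wrist5 [(array([325.27356322, 234.14712644]), array([ 36,  34, 435], dtype=int32)), (array([325.16339869, 235.07843137]), array([ 15,  13, 153], dtype=int32))]
[ 0.47092219 -0.09362582  0.087     ]
wrist6 [(array([330.53758542, 233.2118451 ]), array([ 37,  35, 439], dtype=int32)), (array([330.75163399, 234.45098039]), array([ 15,  14, 153], dtype=int32))]
[ 0.47078174 -0.09371287  0.087     ]
(array([ 0.47079033, -0.09360902,  0.08737222]), [np.float64(1.7095781932554494e-05), np.float64(1.7095781932582622e-05)])
215 [34.0, 33.0, 32.0, 35.0, 48.0, 68.0, 82.0, 85.0, 85.0, 85.0, 85.0, 84.0, 85.0, 85.0] [87.0, 88.0, 88.0, 88.0, 88.0, 86.0, 81.0, 79.0, 81.0, 85.0, 86.0, 85.0, 86.0, 86.0, 86.0, 86.0, 87.0, 87.0, 86.0, 87.0, 87.0, 86.0, 88.0, 88.0, 78.0, 57.0, 43.0, 41.0, 42.0, 43.0]
225 [34.0, 34.0, 34.0, 36.0, 47.0, 66.0, 80.0, 85.0, 85.0, 86.0, 86.0, 85.0, 85.0, 85.0] [86.0, 87.0, 87.0, 89.0, 89.0, 86.0, 80.0, 76.0, 82.0, 87.0, 88.0, 88.0, 88.0, 88.0, 88.0, 88.0, 88.0, 88.0, 88.0, 88.0, 89.0, 90.0, 89.0, 82.0, 65.0, 49.0, 43.0, 43.0, 44.0, 44.0]
250 [41.0, 41.0, 41.0, 39.0, 42.0, 55.0, 74.0, 85.0, 87.0, 86.0, 86.0, 87.0, 87.0, 86.0] [89.0, 89.0, 89.0, 89.0, 89.0, 87.0, 85.0, 86.0, 89.0, 89.0, 89.0, 90.0, 90.0, 89.0, 89.0, 90.0, 90.0, 90.0, 90.0, 91.0, 91.0, 91.0, 84.0, 67.0, 51.0, 45.0, 46.0, 47.0, 46.0, 46.0]
310 [50.0, 49.0, 48.0, 48.0, 48.0, 48.0, 48.0, 48.0, 49.0, 49.0, 48.0, 53.0, 67.0, 78.0, 83.0, 85.0, 84.0, 84.0] [87.0, 87.0, 87.0, 87.0, 88.0, 87.0, 87.0, 85.0, 76.0, 62.0, 62.0, 95.0, 141.0, 167.0, 173.0, 172.0, 172.0, 173.0]
345 [50.0, 50.0, 50.0, 50.0, 50.0, 49.0, 49.0, 50.0, 50.0, 50.0, 50.0, 56.0, 68.0, 80.0, 86.0, 86.0, 87.0, 87.0] [88.0, 88.0, 88.0, 87.0, 87.0, 88.0, 89.0, 85.0, 71.0, 54.0, 49.0, 73.0, 120.0, 159.0, 173.0, 173.0, 171.0, 169.0]
```

Emit:
jog_arm(dr=[[0,0,0],[0,0,0],[0,0,0],[0,0,0],[0,0,0],[0,0,0],[0,0,0],[0,0,0],[0,0,0],[0,0,0]], translation=[[-0.07,0.42,0],[0,0,0.9],[0,0,0.9],[0,0,0.9],[0,0,0.8],[0,0,0.8],[0,0,0.7],[0,0,0.6],[0,0,0.6],[0,0,0]], jaw=[1,1,1,1,1,1,1,1,1,1])

```text
clock: 16.7
position: [0.4772, -0.0941, 0.0553]
ee_rot: [0.717, 0.697, -0.001, 0.0]
ft_force: [0.1, 0.5, -0.2]
grip_width: 1.001
grasp_force: 0.0
```

```bash
python3 - <<'E'
from h import *
from workcell import optics
plan([.4775,-.0938,.056],Rg(-.03))
c=optics.camera("wrist");np.savez("pics/wrist7.npz",**c)
g=cv2.cvtColor(c["color"],7)
p=proj(c,[.4708,-.0936,.0872]);print(p)
h=cv2.HoughCircles(g[300:,150:500],3,1,20,param1=80,param2=30,minRadius=20,maxRadius=60);print(None if h is None else h+[150,300,0])
E
```

```text
clock 16.7 pos [ 0.4772 -0.0941  0.0553] turn rows-units [-0.02  0.03  0.01] then shift units (in final tool axes) [ 0.01  0.01 -0.03] F [ 0.1  0.5 -0.2]
[309.65725658 350.51715481]
[[[310.5        341.5         42.5       ]
  [308.5        361.5         33.79999924]]]
```

Aligned, with no contact forces. I'll close on the front face and the lip.

Emit:
jog_arm(dr=[[0,0,0],[0,0,0],[0,0,0],[0,0,0],[0,0,0],[0,0,0],[0,0,0]], translation=[[0,0,0],[0,0,0],[0,0,0],[0,0,0],[0,0,0],[0,0,0],[0,0,0]], jaw=[0.85,0.75,0.65,0.5,0.5,0.5,0.5], squeeze=50)

```text
clock: 17.45
position: [0.4785, -0.0941, 0.058]
ee_rot: [0.717, 0.697, 0.001, 0.002]
ft_force: [-2.1, 0.5, 5.6]
grip_width: 0.69
grasp_force: 53.5
```

Emit:
jog_arm(dr=[[0,0,0],[0,0,0],[0,0,0],[0,0,0],[0,0,0]], translation=[[0,0,-0.1],[0,0,-0.15],[0,0,-0.25],[0,0,0],[0,0,0]], jaw=[0.5,0.5,0.5,0.5,0.5])

```text
clock: 17.95
position: [0.4781, -0.094, 0.0697]
ee_rot: [0.717, 0.697, 0.0, 0.001]
ft_force: [-0.5, 1.0, -2.4]
grip_width: 0.689
grasp_force: 54.4
```

```bash
python3 - <<'E'
from h import *
from workcell import optics,manip
plan([.4775,-.0938,.056],Rg(-.03));print(manip.get_obs()["torque"])
c=optics.camera("wrist");g=cv2.cvtColor(c["color"],7);np.savez("pics/wrist8.npz",**c)
h=cv2.HoughCircles(g[300:,150:500],3,1,20,param1=80,param2=30,minRadius=20,maxRadius=60);print(None if h is None else h+[150,300,0])
# side-view check of tilt: supply outline edges in side view
for n in("side","scene"):
    c=optics.camera(n);np.savez(f"pics/{n}8.npz",**c)
E
```

```text
clock 17.95 pos [ 0.4781 -0.094   0.0697] turn rows-units [0.04 0.02 0.01] then shift units (in final tool axes) [ 0.01 -0.02  0.55] F [-0.5  1.  -2.4]
[ 0.08683785  0.00154243 -0.0235369 ]
[[[308.5        352.5         39.59999847]]]
```

Emit:
jog_arm(dr=[[0,0,0],[0,0,0],[0,0,0],[0,0,0],[0,0,0],[0,0,-0.38],[0,0,-0.39],[0,0,0]], translation=[[0,0,-0.6],[0,0,-1],[0,0,-1],[0,0,-1],[0,0,-1],[0,0,-0.2],[0,0,0],[0,0,0]], jaw=[0.5,0.5,0.5,0.5,0.5,0.5,0.5,0.5])

```text
clock: 18.9
position: [0.477, -0.0938, 0.1881]
ee_rot: [0.698, 0.716, -0.0, 0.001]
ft_force: [0.6, 0.3, -3.8]
grip_width: 0.686
grasp_force: 55.1
```

```bash
python3 - <<'E'
from h import *
from workcell import optics
plan([.5001,-.2683,.19],Rg(.024))
c=optics.camera("wrist");np.savez("pics/wrist9.npz",**c)
E
```

```text
clock 18.9 pos [ 0.477  -0.0938  0.1881] turn rows-units [0.   0.02 0.03] then shift units (in final tool axes) [-7.    0.76 -0.08] F [ 0.6  0.3 -3.8]
```

Emit:
jog_arm(dr=[[0,0,0.03],[0,0,0],[0,0,0],[0,0,0],[0,0,0],[0,0,0],[0,0,0],[0,0,0],[0,0,0],[0,0,0]], translation=[[-0.6,0.1,0],[-1,0.1,0],[-1,0.1,0],[-1,0.1,0],[-1,0.1,0],[-1,0.1,0],[-0.8,0.1,0],[-0.6,0.06,0],[0,0,0],[0,0,0]], jaw=[0.5,0.5,0.5,0.5,0.5,0.5,0.5,0.5,0.5,0.5])

```text
clock: 19.95
position: [0.5001, -0.268, 0.1886]
ee_rot: [0.699, 0.715, -0.0, 0.0]
ft_force: [0.8, 0.0, -3.0]
grip_width: 0.684
grasp_force: 55.0
```

```bash
python3 - <<'E'
from h import *
from workcell import optics,manip
plan([.5001,-.2683,.19],Rg(.024))
o=manip.get_obs();Rm=Rot.from_quat(o["ee_rot"])
for n in("wrist","side","scene"):
    c=optics.camera(n);np.savez(f"pics/{n}10.npz",**c)
    # expected pixels of the partition-top corners (rack model) and supply
    y=.024;X=np.array([np.cos(y),np.sin(y),0]);Y=np.array([-np.sin(y),np.cos(y),0]);B=np.array([.4934,-.2685,0])
    print(n,[np.round(proj(c,B+a*X+b*Y+[0,0,.104])).tolist() for a in(-.032,.032) for b in(-.026,.026,.032)],"top",np.round(proj(c,B+[0,0,.188+.029])))
E
```

```text
clock 19.95 pos [ 0.5001 -0.268   0.1886] turn rows-units [ 0.    0.01 -0.03] then shift units (in final tool axes) [-0.01 -0.   -0.06] F [ 0.8  0.  -3. ]
wrist [[273.0, 282.0], [269.0, 213.0], [269.0, 205.0], [361.0, 282.0], [363.0, 213.0], [364.0, 204.0]] top [310. 347.]
side [[268.0, 370.0], [264.0, 345.0], [263.0, 342.0], [306.0, 363.0], [301.0, 339.0], [300.0, 336.0]] top [280. 309.]
scene [[165.0, 254.0], [189.0, 241.0], [191.0, 240.0], [180.0, 278.0], [204.0, 264.0], [206.0, 262.0]] top [169. 228.]
```

```bash
python3 - <<'E'
from h import *
c=np.load("pics/wrist10.npz");g=cv2.GaussianBlur(cv2.cvtColor(c["color"],7),(3,3),0).astype(int)
for col in(275,300,330,355):print(col,g[194:232,col].tolist())
for r in(207,210):print(r,g[r,255:285].tolist(),g[r,350:380].tolist())
B=np.array([.4934,-.2685,.1886-.055])
for z in(0,.084):print([np.round(proj(c,B+[a,b,z])).tolist() for a in(-.023,.023) for b in(.022,)])
E
```

```text
275 [123, 121, 116, 108, 98, 89, 81, 77, 76, 77, 87, 106, 124, 131, 131, 130, 128, 127, 122, 117, 117, 122, 124, 124, 124, 124, 124, 124, 124, 124, 124, 124, 124, 124, 124, 125, 124, 119]
300 [77, 77, 77, 78, 78, 77, 77, 76, 73, 73, 83, 105, 123, 131, 132, 132, 131, 130, 126, 120, 118, 119, 120, 119, 119, 120, 120, 120, 118, 114, 110, 109, 109, 109, 109, 109, 105, 90]
330 [77, 77, 78, 79, 78, 77, 76, 77, 77, 77, 88, 109, 127, 133, 132, 131, 130, 125, 121, 121, 122, 123, 124, 123, 123, 123, 120, 114, 108, 106, 107, 107, 107, 107, 107, 107, 101, 86]
355 [73, 74, 74, 73, 72, 73, 74, 73, 72, 75, 84, 100, 112, 116, 117, 117, 117, 116, 118, 125, 131, 132, 132, 132, 132, 132, 132, 132, 132, 132, 132, 132, 132, 132, 132, 132, 132, 132]
207 [117, 116, 116, 116, 118, 120, 121, 121, 121, 121, 121, 120, 119, 119, 118, 119, 125, 127, 127, 129, 131, 133, 136, 138, 139, 139, 138, 137, 136, 136] [117, 117, 117, 116, 116, 116, 117, 120, 123, 125, 129, 130, 127, 121, 120, 127, 132, 132, 133, 135, 134, 134, 134, 133, 132, 131, 131, 130, 129, 128]
210 [118, 117, 116, 117, 118, 120, 121, 121, 121, 120, 120, 120, 120, 119, 116, 117, 122, 126, 127, 128, 128, 130, 131, 133, 135, 137, 139, 139, 139, 138] [117, 117, 117, 117, 117, 117, 116, 116, 117, 119, 122, 125, 124, 120, 120, 126, 132, 132, 133, 134, 134, 134, 133, 132, 131, 131, 130, 129, 128, 127]
[[278.0, 231.0], [354.0, 232.0]]
[[248.0, 296.0], [372.0, 299.0]]
```

The bay partition and the supply's lower edge are within about 1 px of the prediction, so I descend.

Emit:
jog_arm(dr=[[0,0,-0.02],[0,0,0],[0,0,0],[0,0,0],[0,0,0],[0,0,0],[0,0,0],[0,0,0],[0,0,0],[0,0,0]], translation=[[0,0,0.4],[0,0,0.4],[0,0,0.4],[0,0,0.4],[0,0,0.4],[0,0,0.4],[0,0,0.4],[0,0,0.3],[0,0,0],[0,0,0]], jaw=[0.5,0.5,0.5,0.5,0.5,0.5,0.5,0.5,0.5,0.5])

```text
clock: 21.1
position: [0.5008, -0.2686, 0.1124]
ee_rot: [0.699, 0.715, 0.0, 0.001]
ft_force: [-0.7, 0.5, -1.9]
grip_width: 0.688
grasp_force: 54.9
```

```bash
python3 - <<'E'
from h import *
from workcell import manip
plan([.5001,-.2683,.061],Rg(.024));print(manip.get_obs()["torque"])
E
```

```text
clock 21.1 pos [ 0.5008 -0.2686  0.1124] turn rows-units [ 0.03  0.02 -0.01] then shift units (in final tool axes) [ 0.01 -0.03  2.05] F [-0.7  0.5 -1.9]
[-0.02449649 -0.08319453 -0.02248968]
```

Free passage, with no lateral force. Continuing down slowly.

Emit:
jog_arm(dr=[[0,0,0],[0,0,0],[0,0,0],[0,0,0],[0,0,0],[0,0,0],[0,0,0],[0,0,0],[0,0,0],[0,0,0]], translation=[[0,0,0.3],[0,0,0.3],[0,0,0.3],[0,0,0.3],[0,0,0.25],[0,0,0.2],[0,0,0.15],[0,0,0.1],[0,0,0],[0,0,0]], jaw=[0.5,0.5,0.5,0.5,0.5,0.5,0.5,0.5,0.5,0.5])

```text
clock: 22.1
position: [0.501, -0.2687, 0.065]
ee_rot: [0.699, 0.715, 0.0, 0.001]
ft_force: [0.7, 0.8, -2.3]
grip_width: 0.691
grasp_force: 55.0
```

Emit:
jog_arm(dr=[[0,0,0],[0,0,0],[0,0,0]], translation=[[0,0,0.06],[0,0,0],[0,0,0]], jaw=[0.5,0.5,0.5])

```text
clock: 22.4
position: [0.5009, -0.2686, 0.0633]
ee_rot: [0.699, 0.715, 0.0, 0.001]
ft_force: [-0.9, 0.4, -2.4]
grip_width: 0.684
grasp_force: 55.0
```

Emit:
jog_arm(dr=[[0,0,0],[0,0,0],[0,0,0]], translation=[[0,0,0.06],[0,0,0],[0,0,0]], jaw=[0.5,0.5,0.5])

```text
clock: 22.7
position: [0.5008, -0.2685, 0.0617]
ee_rot: [0.699, 0.715, 0.0, 0.001]
ft_force: [-1.3, 0.3, -2.8]
grip_width: 0.688
grasp_force: 55.0
```

Emit:
jog_arm(dr=[[0,0,0],[0,0,0],[0,0,0]], translation=[[0,0,0.04],[0,0,0],[0,0,0]], jaw=[0.5,0.5,0.5])

```text
clock: 23.0
position: [0.501, -0.2687, 0.0611]
ee_rot: [0.699, 0.715, 0.0, 0.001]
ft_force: [-2.9, 0.7, 2.9]
grip_width: 0.688
grasp_force: 55.6
```

It touches the floor at TCP z≈0.061, as expected. I'll release and withdraw.

Emit:
jog_arm(dr=[[0,0,0],[0,0,0],[0,0,0],[0,0,0],[0,0,0],[0,0,0]], translation=[[0,0,0],[0,0,0],[0,0,0],[0,0,0],[0,0,0],[0,0,0]], jaw=[0.7,0.8,0.9,0.95,0.95,0.95])

```text
clock: 23.6
position: [0.5009, -0.2686, 0.0608]
ee_rot: [0.699, 0.715, 0.0, 0.001]
ft_force: [0.1, -0.3, -1.4]
grip_width: 0.952
grasp_force: 0.0
```

Emit:
jog_arm(dr=[[0,0,0],[0,0,0],[0,0,0],[0,0,0],[0,0,0],[0,0,0],[0,0,0],[0,0,0],[0,0,0],[0,0,0]], translation=[[0,0,-0.2],[0,0,-0.5],[0,0,-0.8],[0,0,-0.8],[0,0,-0.8],[0,0,-0.8],[0,0,-0.8],[0,0,-0.8],[0,0,-0.8],[0,0,0]], jaw=[0.95,0.95,0.95,0.95,0.95,0.95,0.95,0.95,0.95,0.95])

```text
clock: 24.6
position: [0.5016, -0.2693, 0.2221]
ee_rot: [0.699, 0.715, 0.002, 0.003]
ft_force: [-0.1, -0.1, 0.5]
grip_width: 0.954
grasp_force: 0.0
```

```bash
python3 - <<'E'
from h import *
from workcell import optics
plan([.5001,-.2683,.22],Rg(.024))
c=optics.camera("wrist");np.savez("pics/wrist12.npz",**c)
u,v=proj(c,[.4934,-.2685,.09]).astype(int);r=26
g=cv2.cvtColor(c["color"],7)[v-r:v+r+1,u-r:u+r+1]
n,l,st,ce=cv2.connectedComponentsWithStats((g<65).astype(np.uint8))
print((u,v),[(np.round(ce[i]+[u-r,v-r],1),st[i,2:]) for i in range(1,n) if st[i,4]>15])
for i in range(1,n):
    if st[i,4]>15: print(np.round(onz(c,ce[i]+[u-r,v-r],.09),4))
E
```

```text
clock 24.6 pos [ 0.5016 -0.2693  0.2221] turn rows-units [ 0.1   0.04 -0.02] then shift units (in final tool axes) [ 0.04 -0.06  0.08] F [-0.1 -0.1  0.5]
(np.int64(315), np.int64(227)) [(array([317.4, 201.7]), array([53,  3, 82], dtype=int32)), (array([314.9, 227.8]), array([ 37,  35, 500], dtype=int32)), (array([315. , 228.4]), array([ 15,  14, 166], dtype=int32))]
[ 0.4949 -0.2464  0.09  ]
[ 0.4932 -0.2686  0.09  ]
[ 0.4933 -0.2691  0.09  ]
```

The grille sits at (0.4933,-0.2688) against the bay centre at (0.4934,-0.2685), and the ring is round and at the expected scale. The supply stands in place and the arm is clear.

```bash
python3 -c "
from workcell import manip
print(manip.hand_in())"
```

```text
the job is handed in; nothing more can be done
None
```

I took the supply off the rail, stood it on the mat and let go, then regripped it and parked it in the empty bay, where the last wrist picture puts its centre within 1 mm of the bay's middle; I handed the job in at about 25 s, and the result was not reported.

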